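# Probe the dust inlet and hold its sprung gate half open

### The arm

A 7-joint arm with a two-finger parallel gripper is mounted at the origin on the work surface. World frame = base frame: x ahead of the robot, y to its left, z up, the work surface at z = 0. Lengths are in m, angles in rad, forces in N, time in s.
With the tool pointing down it reaches from about 0.4 to 0.875 m from the base axis. Payload 19.3 kg.
Tool frame: the origin (TCP) lies at the very end of the fingers, on their centre line; the grasp point (between the pads) lies 19 mm behind it; z points along the fingers, y is the direction in which the jaws open and shut (so a half turn about z gives the same grasp; the last joint's range is limited). The gripper opens to 85 mm and grips with 20 to 120 N. Pads are 22 mm wide; open, the fingers measure 114 mm over their backs; the gripper's body (76 mm by 85 mm) begins 54 mm behind the grasp point. The pads swing forward as they close: fully open they stand 13 mm farther back than shut.
Start: joints at [1.152, 0.521, -0.036, 1.599, 0.021, 1.021, -0.113], TCP at [0.214, -0.587, 0.231] pointing down, gripper open.
Joint ranges: [-2.91, 2.91], [-0.3, 2.13], [-1.5, 1.42], [0.17, 2.43], [-1.26, 4.41], [0.16, 1.93], [-2.52, 2.52]. Speed limits (rad/s): [1.89, 1.89, 2.39, 2.39, 3.01, 3.01, 3.01].

### API

Orientations are given as [roll, pitch, yaw] about the fixed x, y, z axes, in that order (R = Rz(yaw) Ry(pitch) Rx(roll)).
In Python, from bench import telemetry, imaging, ticket gives the robot as it stands.
- The arm moves only by the shell command python3 -m crank 'ROWS' [FORCE]. ROWS is JSON, one flat list of numbers, 7 for each row, row after row: the turn, a rotation vector about the tool's x, y, z normalised to -1 to 1, where 1 is 0.1 rad, then the shift along the tool's x, y, z normalised to -1 to 1, where 1 is 2 cm, then the opening, from 0 (shut) to 1 (fully open). In form: [ax, ay, az, tx, ty, tz, hand, ax, ay, az, tx, ty, tz, hand, ...]. A call has exactly 8 rows; each row shifts and turns the pose as measured when the row begins, along the tool's axes as they then stand; what a row does not reach is not made up. A row lasts 1/12 s, in which the tool goes at most 41.7 mm and 7.16 degrees, less where a joint would pass 70% of its speed; a pose out of reach is approached as far as the arm can. A call with a number of a shift or a turn outside -1 to 1 is refused whole. A call with a gripper value outside its range is refused whole. The fingers move at their own pace and stop on an object; FORCE is the grip in N (left out, the last holds). Time passes only in rows, so rows that do not move let the fingers close, or fill a call up. It gives the time, the measured TCP pose, the force and the opening at its end, in the units of the state.
- telemetry.read_state(): the state, without advancing time (a new reading comes with each control period).
- imaging.camera(name): name is "scene" or "side" or "wrist"; returns a dict with "frame" (420x560x3 uint8, red, green, blue), "fx", "fy", "cx", "cy" (pixels), "cam_to_world" (4x4, takes a point from camera to world coordinates). Camera axes: x right, y down, z forward; pixel columns grow to the right and rows downward; lengths in m; the calibration is good to about 2 mm. A picture is of the moment at which its call begins. There is no depth.
- ticket.finish_job(): hands the job in, once; it reports no verdict.
Trained networks look in the newest picture that a camera, given by its name, has taken for a name from the list of things; names that differ only in an ending like _2 or _b are one class to them, and where a whole thing is asked for, a point or a joint stands for the part that bears it (a point fixed in the world has none). Each returns a list of dicts, best first, with "confidence" (0 to 1); they miss things now and then, are a little off and sometimes report something else, mostly with a low value. They report only what shows in the picture. A call takes as long as a camera call. They do not tell look-alikes from the thing itself.
- imaging.masks_of(camera, name): "mask" (420x560 bool, what is visible of it) and "xy" ([column, row] in pixels, amid what is visible of it).
The state is a dict: "t": time; "joint_pos": joint angles; "dq": joint speeds; "joint_torque": joint torques, N m; "ee_pos": TCP position; "eef_rot": TCP orientation; "wrist_force": force on the tool from outside, world axes, zero at the start; "moment": the same for the moment, N m; "width": opening from 0.0 (shut) to 1.0 (fully open).
Only numpy, scipy, OpenCV 4.12 (cv2) and the standard library are available. Lean on these libraries where they do the work, as an engineer would, in place of code of your own. Each camera call takes 0.05 s, during which the arm holds its last target.

### The job

Check the suction of the bench dust inlet: take the green-handled probe out of its wooden holder, push it into the hole of the brass test port until its collar sits home on the port, and let go of it. Then slide the red sprung gate by its black post towards the spring tube to half of its travel, the green mark, and finish while still holding it there against the spring. Leave the probe in the port and the other things on the bench where they are.

Things in the scene. Friction and masses are not known exactly. Their poses are not given: they have to be found in the camera images.
- probe_grip (a point): Centre of the probe's upright green round handle, the place to grasp: 18 mm diameter, 46 mm tall (23 mm above and below this point). Loose, about 60 g; at the start it stands upright in its holder, collar on the holder's top. z axis up along the probe.
- probe_collar (a point): Centre of the underside of the probe's brass collar (26 mm diameter, 4 mm thick, just below the handle): 27 mm below probe_grip. Here begins the steel pin, 8 mm diameter, 40 mm long, tip tapered.
- probe: The whole probe; origin at the tip of the pin, 67 mm below probe_grip.
- holder: Fixed wooden block 70 x 70 mm, 45 mm high, with a vertical hole of 11.5 mm in its middle in which the probe stands at the start. Origin at the centre of its underside.
- port (a point): Centre of the mouth of the hole in the brass test port, 60 mm above the bench: vertical, 10.5 mm diameter, 45 mm deep, 2 mm chamfer. The brass block is 70 x 50 mm, its top level with this point. Axes as the inlet's: y is the gate's opening direction, z up. The gate's post stands 130 mm along +y from here when shut.
- inlet: Fixed blue dust inlet box with a metal top, 130 mm (x) by 250 mm (y), 60 mm high; origin on the bench under the round dust opening. Brass port at its -y end, steel spring tube (22 mm thick, y = 105 to 170 mm) on top at its +y end, pipe at +x. Guide rails 10 mm high bear marks for shut (white), half (green), open (white); the white line across the red plate lines up with them.
- gate_handle (a point): Centre of the upright black round post on the red gate plate (82 mm square), the place to grasp or push: 20 mm diameter, 46 mm tall, 23 mm of it above and 23 mm below this point, down to the plate. It moves with the gate.
- handle_shut (a point): Where gate_handle is when the gate is shut: fixed on the inlet, at x = 0, y = 25 mm, z = 87 mm of the inlet. Its axes are the inlet's; +y is the opening direction, towards the spring tube.
- gate (a joint): Travel of the gate along the inlet's +y: 0 shut, 0.06 m fully open, 0.03 m half open. A spring shuts it: about 4 N when shut, 11 N at half travel, 19 N fully open (250 N/m), plus slight friction.
- glue_jar: Bystander: white jar with a blue cap, 60 mm diameter, 80 mm tall; origin at its underside.
- tape_roll: Bystander: roll of paper tape lying flat, 90 mm diameter, 25 mm high; origin at its underside.
- template: Bystander: square plywood frame lying flat, 100 mm square, 12 mm thick; origin at its underside.
There are look-alikes about, which are no part of the job. What is shaped like the probe but blue or pink is not meant.

How it is judged:
By the outcome, as a careful person would: the job done as asked, in the order asked, and still so for the second after the job is handed in, while the arm keeps its last pose, push and grip.
It also fails if it takes over 64 s, if anything falls off the work surface, if the arm or the gripper's body presses on something with over 40 N, if the wrist force passes 120 N, or if a joint passes its speed limit or range.

## Working session

There is one attempt and no reset: what is moved stays moved. The work goes in short steps, Python scripts to look and compute and a shell command to move; the robot and the scene stay as the last step left them, time stands still between calls to the robot, and variables do not carry over. Pictures are saved under pics/ and viewed, and the job is handed in when it is done.

```bash
ls; mkdir -p pics
python3 - <<'E'
from bench import telemetry, imaging
import cv2,numpy as np
print(telemetry.read_state())
for n in ["scene","side","wrist"]:
    c=imaging.camera(n); cv2.imwrite(f"pics/{n}0.png",c["frame"][:,:,::-1])
    print(n,c["fx"],c["cx"],c["cy"],np.round(c["cam_to_world"],3).tolist())
    for k in ["probe","probe_grip","probe_collar","port","holder","gate_handle","inlet"]:
        try:
            print(k,[(round(d["confidence"],2),np.round(d["xy"]).tolist(),int(d["mask"].sum())) for d in imaging.masks_of(n,k)][:5])
        except Exception as e: print(k,e)
E
```

```text
pics
{'t': 0.0, 'joint_pos': array([ 1.15179009,  0.52199088, -0.03633796,  1.59999402,  0.02120079,
        1.02106362, -0.11283774]), 'dq': array([-1.81697825e-03,  1.22465684e-03,  1.44425212e-03,  7.46616017e-04,
       -2.56273786e-04,  7.75382597e-05,  9.30428601e-04]), 'joint_torque': array([ 3.54824188e-03, -9.27081513e+01,  1.98147006e+00, -3.69916248e+01,
        1.79073529e-02,  8.43625021e-03, -5.64990887e-05]), 'ee_pos': array([ 0.21347346, -0.58707316,  0.23074503]), 'eef_rot': array([-3.14052408e+00,  7.03313923e-05,  3.48767879e-01]), 'wrist_force': array([-0.34790458,  0.28060378, -0.20196497]), 'moment': array([ 0.10213198,  0.03278119, -0.07575199]), 'width': 1.003503840930993}
scene 479.29843795956936 280.9746441783236 207.0499474335352 [[-0.538, 0.513, -0.669, 1.393], [0.843, 0.304, -0.444, 0.57], [-0.024, -0.803, -0.596, 0.823], [0.0, 0.0, 0.0, 1.0]]
probe [(0.69, [360.0, 259.0], 203), (0.68, [440.0, 261.0], 234), (0.67, [444.0, 232.0], 195), (0.66, [402.0, 242.0], 184), (0.66, [410.0, 218.0], 158)]
probe_grip [(0.58, [409.0, 219.0], 178), (0.55, [439.0, 229.0],
[... 733 characters left out ...]
0, 283.0], 318), (0.69, [233.0, 358.0], 473), (0.58, [298.0, 361.0], 444), (0.15, [288.0, 225.0], 788)]
probe_collar [(0.85, [229.0, 285.0], 360), (0.8, [318.0, 328.0], 402), (0.76, [234.0, 358.0], 456), (0.76, [296.0, 364.0], 505), (0.69, [259.0, 312.0], 321)]
port [(0.76, [277.0, 248.0], 7469)]
holder [(0.56, [260.0, 335.0], 1932)]
gate_handle [(0.57, [289.0, 221.0], 809)]
inlet [(0.8, [276.0, 243.0], 7451), (0.44, [290.0, 225.0], 846)]
wrist 332.6799875195052 279.3358103814438 206.1201608680181 [[0.342, -0.906, -0.25, 0.275], [-0.94, -0.329, -0.091, -0.565], [-0.0, 0.266, -0.964, 0.375], [0.0, 0.0, 0.0, 1.0]]
probe []
probe_grip []
probe_collar []
port []
holder []
gate_handle []
inlet []
```

View pics/scene0.png

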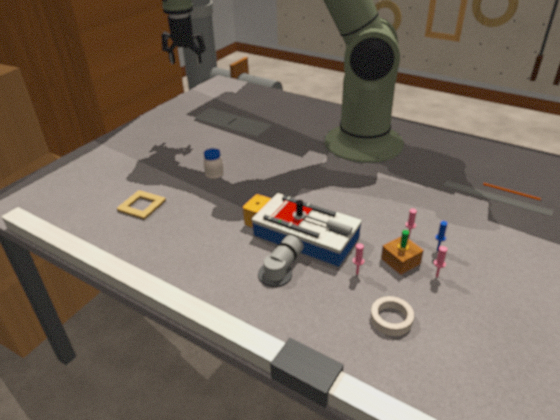

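View pics/side0.png

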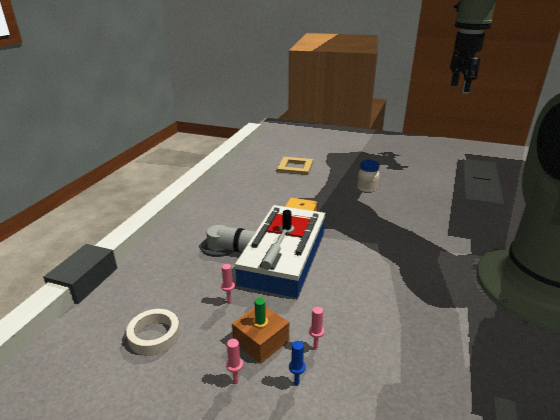

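Run:
```python
import cv2
a=cv2.imread("pics/scene0.png")[190:330,310:500]; cv2.imwrite("pics/sc_crop.png",cv2.resize(a,None,fx=4,fy=4,interpolation=cv2.INTER_CUBIC))
a=cv2.imread("pics/side0.png")[180:390,190:350]; cv2.imwrite("pics/si_crop.png",cv2.resize(a,None,fx=2.8,fy=2.8,interpolation=cv2.INTER_CUBIC))
```

```text
(no output)
```

View pics/sc_crop.png

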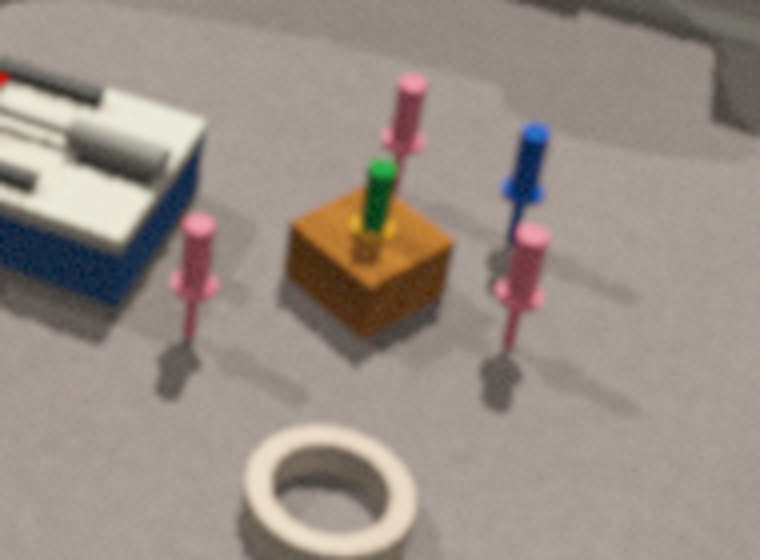

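View pics/si_crop.png

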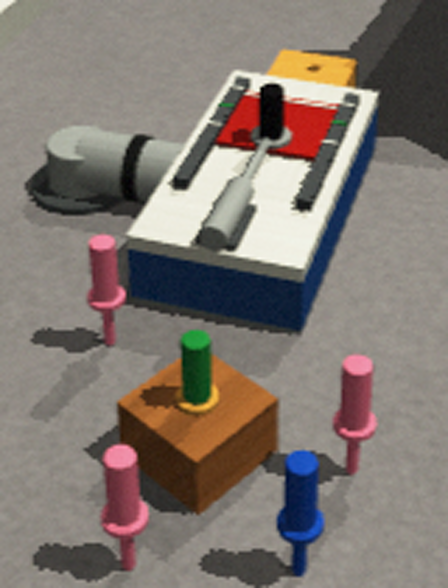

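The target is the green handle on the wooden block: scene (404,240), side (260,312). Four look-alikes stand around it: pink at scene (411,218), (360,259) and (440,261), and blue at (442,232). The brass port is at the far end of the blue inlet, scene (258,207) and side (301,205). Next I triangulate these.

```bash
cat > h.py <<'E'
import numpy as np,cv2
from bench import telemetry, imaging
def ray(c,uv):
    T=c["cam_to_world"]; d=np.array([(uv[0]-c["cx"])/c["fx"],(uv[1]-c["cy"])/c["fy"],1]); d=T[:3,:3]@d
    return T[:3,3],d/np.linalg.norm(d)
def atz(c,uv,z):
    o,d=ray(c,uv); return o+d*(z-o[2])/d[2]
def tri(ps):
    A=np.zeros((3,3));b=np.zeros(3);R=[]
    for c,uv in ps:
        o,d=ray(c,uv);P=np.eye(3)-np.outer(d,d);A+=P;b+=P@o;R.append((o,P))
    x=np.linalg.solve(A,b); return x,[round(1e3*np.linalg.norm(P@(x-o)),1) for o,P in R]
def proj(c,X):
    T=c["cam_to_world"]; p=T[:3,:3].T@(np.asarray(X)-T[:3,3]); return np.array([p[0]/p[2]*c["fx"]+c["cx"],p[1]/p[2]*c["fy"]+c["cy"]])
def col(f,name):
    h=cv2.cvtColor(f,cv2.COLOR_RGB2HSV).astype(int);H,S,V=h[...,0],h[...,1],h[...,2]
    return {"green":(H>50)&(H<75)&(S>150)&(V>50),"blue":(H>105)&(H<125)&(S>150)&(V>90),"pink":(H>160)&(S>80)&(S<190)&(V>120),
     "red":((H<5)|(H>175))&(S>215)&(V>120),"yellow":(H>15)&(H<26)&(S>190)&(V>100),"black":(V<25)}[name]
def blobs(m,mn=20):
    n,l,s,c=cv2.connectedComponentsWithStats(m.astype(np.uint8))
    return [(c[i].round(1).tolist(),s[i].tolist()) for i in range(1,n) if s[i][4]>=mn]
E
python3 - <<'E'
from h import *
cs={n:imaging.camera(n) for n in ["scene","side"]}
for n in cs:
    for k in ["green","blue","pink","red","yellow","black"]:
        print(n,k,blobs(col(cs[n]["frame"],k)))
for n in cs: 
    a=cs[n]["frame"][:,:,::-1]
    r=(slice(180,270),slice(230,370)) if n=="scene" else (slice(190,300),slice(190,340))
    cv2.imwrite(f"pics/in_{n}.png",cv2.resize(a[r],None,fx=5,fy=5,interpolation=cv2.INTER_CUBIC))
E
```

```text
scene green [([404.2, 237.9], [402, 231, 6, 16, 65])]
scene blue [([211.8, 153.4], [205, 149, 14, 10, 93]), ([443.2, 223.9], [441, 222, 5, 5, 22]), ([440.2, 237.8], [437, 235, 8, 6, 24])]
scene pink [([411.4, 219.8], [406, 209, 10, 22, 83]), ([358.6, 256.1], [354, 244, 10, 30, 144]), ([440.6, 258.2], [434, 246, 13, 26, 127])]
scene red [([287.9, 212.6], [276, 202, 24, 22, 195]), ([306.3, 209.0], [303, 207, 8, 6, 27])]
scene yellow [([253.9, 206.5], [244, 195, 25, 31, 297]), ([403.6, 248.6], [396, 245, 16, 9, 49])]
scene black [([181.3, 36.4], [174, 31, 17, 14, 49]), ([357.2, 60.3], [351, 47, 16, 24, 113]), ([369.9, 55.0], [363, 47, 15, 16, 55]), ([384.8, 66.0], [381, 60, 9, 13, 36]), ([378.4, 65.8], [375, 62, 8, 8, 20]), ([362.4, 72.6], [355, 68, 14, 11, 43]), ([373.4, 74.8], [365, 68, 18, 12, 55]), ([299.1, 209.1], [298, 204, 4, 11, 29])]
side green [([260.1, 310.0], [255, 298, 10, 26, 198])]
side blue [([299.0, 355.7], [291, 341, 14, 32, 192])]
side pink [([228.4, 276.9], [222, 264, 13, 27, 177]), ([318.7, 321.4], [311, 307, 13, 31, 198]), ([235.0, 355.1], [226, 338, 17, 34, 288])]
side red [([275.8, 222.2], [268, 215, 14, 16, 112]), ([299.0, 225.3], [290, 217, 20, 19, 230])]
side yellow []
side black [([457.2, 6.2], [454, 2, 6, 10, 24]), ([471.6, 25.8], [455, 22, 35, 8, 182]), ([465.5, 56.9], [450, 32, 35, 60, 1163]), ([549.7, 142.4], [536, 103, 24, 77, 1360]), ([286.1, 219.5], [283, 210, 8, 20, 133]), ([235.7, 243.2], [233, 233, 7, 19, 70]), ([531.8, 271.5], [509, 245, 51, 43, 317])]
```

View pics/in_scene.png

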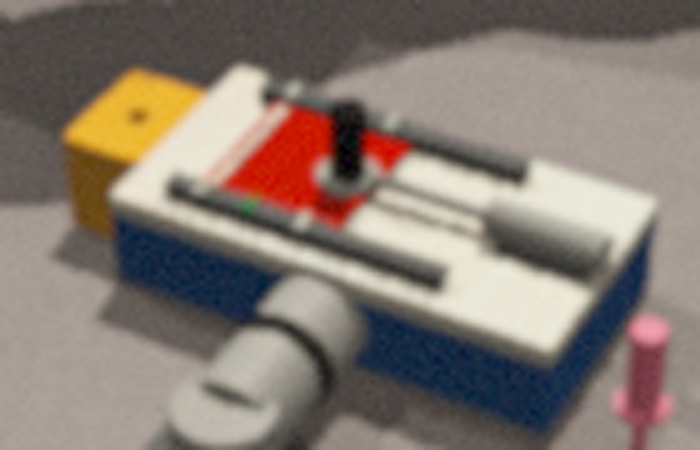

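View pics/in_side.png

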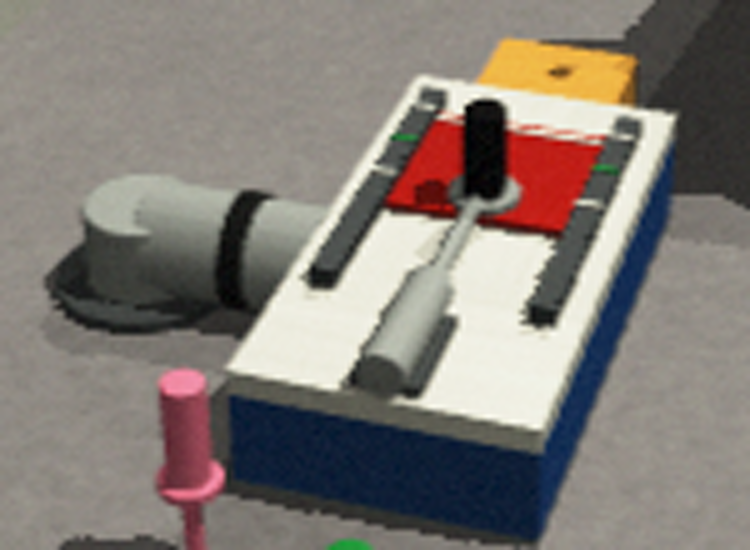

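Run:
```python
from h import *
cs={n:imaging.camera(n) for n in ["scene","side"]}
S,D=cs["scene"],cs["side"]
f=lambda p,o:[o[0]+(p[0]+.5)/5-.5,o[1]+(p[1]+.5)/5-.5]
def both(nm,a,b,z):
    x,r=tri([(S,a),(D,b)]); print(nm,x.round(4),r, "atz",atz(S,a,z)[:2].round(4),atz(D,b,z)[:2].round(4))
both("green",[404.2,237.9],[260.1,310],.094-.022+.0)
so,do=(230,180),(190,190)
both("hole",f((138,116),so),f((561,72),do),.06)
P=[]
for a,b in [((242,65),(417,78)),((658,203),None),((553,358),(228,375)),((115,195),(417,78))]:pass
for nm,a in [("-x-y?",(242,65)),("b",(658,203)),("c",(553,358)),("d",(115,195))]: print(nm,atz(S,f(a,so),.06).round(4))
for nm,a in [("1",(417,78)),("2",(676,112)),("3",(543,433)),("4",(228,375))]: print(nm,atz(D,f(a,do),.06).round(4))
both("post",f((348,141),so),f((486,148),do),.087)
both("blue",[442,231],[299,355.7],.07)
both("pink1",[411.4,219.8],[318.7,321.4],.05)
both("pink2",[358.6,256.1],[228.4,276.9],.05)
both("pink3",[440.6,258.2],[235,355.1],.05)
# post top
both("posttop",f((349,106),so),f((486,108),do),.11)
```

```text
green [0.5051 0.3322 0.074 ] [np.float64(0.1), np.float64(0.1)] atz [0.5026 0.3315] [0.5059 0.3304]
hole [ 0.5507 -0.0653  0.059 ] [np.float64(0.0), np.float64(0.0)] atz [ 0.5519 -0.0644] [ 0.5502 -0.0636]
-x-y? [ 0.4826 -0.042   0.06  ]
b [0.4781 0.2087 0.06  ]
c [0.6116 0.2165 0.06  ]
d [ 0.6153 -0.0348  0.06  ]
1 [ 0.6158 -0.0346  0.06  ]
2 [ 0.4866 -0.0441  0.06  ]
3 [0.4756 0.2091 0.06  ]
4 [0.6047 0.2153 0.06  ]
post [0.5471 0.065  0.0899] [np.float64(0.6), np.float64(0.6)] atz [0.5445 0.0636] [0.5487 0.0594]
blue [0.4177 0.3966 0.063 ] [np.float64(1.9), np.float64(1.9)] atz [0.4286 0.3999] [0.4157 0.4002]
pink1 [0.4085 0.3152 0.0599] [np.float64(2.5), np.float64(2.5)] atz [0.3985 0.3142] [0.4102 0.302 ]
pink2 [0.6014 0.2578 0.0592] [np.float64(2.9), np.float64(2.9)] atz [0.5945 0.2569] [0.6069 0.2436]
pink3 [0.5117 0.4238 0.059 ] [np.float64(1.6), np.float64(1.6)] atz [0.5028 0.4235] [0.5153 0.4149]
posttop [0.5468 0.0656 0.1114] [np.float64(0.0), np.float64(0.0)] atz [0.5452 0.0647] [0.5475 0.0634]
```

Measured positions: probe about (0.505, 0.332, 0.074), where 0.072 is expected. Port about (0.551, -0.065, 0.059), where 0.060 is expected. The post is 130 mm from the port, and the inlet yaw is about 2°. I'll keep the jaws along inlet x (tool yaw about 1.6). First I fly over the port for a close look.

```bash
python3 -m crank '[0,0,-1,0.8,-0.6,0,1, 0,0,-1,0.85,-0.5,0,1, 0,0,-1,0.9,-0.4,0,1, 0,0,-1,0.95,-0.3,0,1, 0,0,-1,1,-0.2,0,1, 0,0,-1,1,-0.1,0,1, 0,0,-1,1,0,0,1, 0,0,-1,1,0.1,0,1]'
```

```text
t: 2.07
ee_pos: [0.304, -0.4531, 0.2308]
eef_rot: [-3.141, 0.003, 1.175]
wrist_force: [0.9, -1.0, -0.3]
width: 1.0
```

```bash
python3 -m crank '[0,0,-1,1,0.2,0,1, 0,0,-1,1,0.3,0,1, 0,0,-1,1,0.5,0,1, 0,0,-1,1,0.6,0,1, 0,0,-0.3,1,0.7,0,1, 0,0,0,1,0.7,0,1, 0,0,0,1,0.7,0,1, 0,0,0,1,0.7,0,1]'; python3 -m crank '[0,0,0,1,0.7,0,1, 0,0,0,1,0.7,0,1, 0,0,0,1,0.7,0,1, 0,0,0,1,0.7,0,1, 0,0,0,1,0.7,0,1, 0,0,0,1,0.7,0,1, 0,0,0,1,0.7,0,1, 0,0,0,1,0.7,0,1]'
```

```text
t: 2.73
ee_pos: [0.4091, -0.2929, 0.2311]
eef_rot: [-3.14, 0.005, 1.633]
wrist_force: [0.1, -1.0, 0.8]
width: 0.999
t: 3.4
ee_pos: [0.5152, -0.1178, 0.2313]
eef_rot: [3.141, 0.007, 1.632]
wrist_force: [0.2, -0.3, 1.0]
width: 1.0
```

Run:
```python
from h import *
c=imaging.camera("wrist"); cv2.imwrite("pics/w1.png",c["frame"][:,:,::-1]); print(np.round(c["cam_to_world"],3).tolist())
print(proj(c,[.551,-.065,.06]),proj(c,[.547,.065,.11]))
```

```text
[[0.998, 0.059, 0.017, 0.509], [0.061, -0.96, -0.272, -0.051], [0.0, 0.273, -0.962, 0.374], [0.0, 0.0, 0.0, 1.0]]
[323.41093032 130.91459751] [345.79281973 -63.05444694]
```

View pics/w1.png

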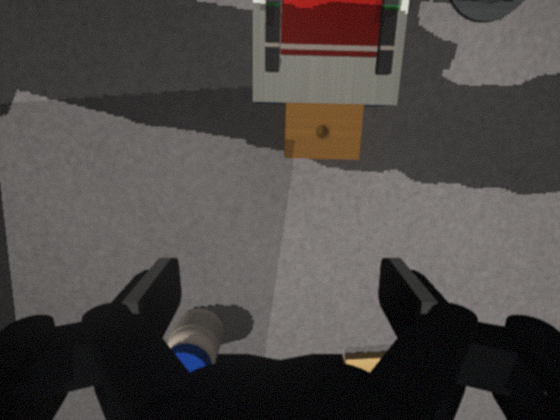

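The wrist picture shows the brass block with its hole at (322,131), and my estimate projects to (323,131), so they agree. Next I move on to the probe.

```bash
python3 -m crank '[0,0,0,1,0,0,1, 0,0,0,1,0,0,1, 0,0,0,1,0,0,1, 0,0,0,1,0,0,1, 0,0,0,1,0,0,1, 0,0,0,1,0,0,1, 0,0,0,1,0,0,1, 0,0,0,1,0,0,1]';python3 -m crank '[0,0,0,1,0,0,1, 0,0,0,1,0,0,1, 0,0,0,1,0,0,1, 0,0,0,1,0,0,1, 0,0,0,1,0,0,1, 0,0,0,1,0,0,1, 0,0,0,1,0,0,0.8, 0,0,0,0.2,0,0,0.6]'
python3 - <<'E'
from h import *
S=telemetry.read_state(); print(S["ee_pos"],S["eef_rot"])
c=imaging.camera("wrist"); cv2.imwrite("pics/w2.png",c["frame"][:,:,::-1])
print(proj(c,[.505,.332,.095]),proj(c,[.505,.332,.045]),blobs(col(c["frame"],"green")))
E
```

```text
t: 4.12
ee_pos: [0.5074, 0.051, 0.2307]
eef_rot: [3.138, 0.005, 1.634]
wrist_force: [1.0, 0.5, -0.4]
width: 1.002
t: 4.78
ee_pos: [0.497, 0.2035, 0.2308]
eef_rot: [3.136, 0.005, 1.636]
wrist_force: [-0.2, 0.8, -1.5]
width: 0.745
[0.49699817 0.20345978 0.23078784] [3.13600281 0.00453869 1.63558751]
[302.27244881  29.7146102 ] [298.30499121  43.00022729] []
```

View pics/w2.png

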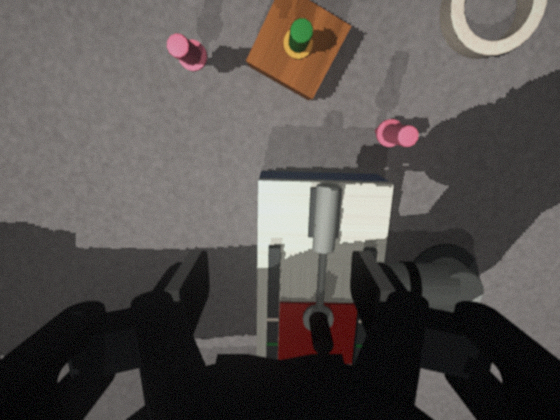

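The green handle top is at (301,30) and the collar at (298,44). Both match my projected estimate, and the wooden block confirms the choice. The pink probes at (190,50) and (398,135) and the tape stay clear.

```bash
python3 -m crank '[0,0,0,1,0.15,0,0.6, 0,0,0,1,0.15,0,0.6, 0,0,0,1,0.15,0,0.6, 0,0,0,1,0.1,0,0.6, 0,0,0,1,0.1,0,0.6, 0,0,0,0.8,0.1,0,0.6, 0,0,0,0,0,0,0.6, 0,0,0,0,0,0,0.6]'
python3 - <<'E'
from h import *
S=telemetry.read_state(); print(S["ee_pos"],S["eef_rot"])
c=imaging.camera("wrist"); cv2.imwrite("pics/w3.png",c["frame"][:,:,::-1])
print(proj(c,[.505,.332,.095]),proj(c,[.505,.332,.045]),blobs(col(c["frame"],"green")))
d=np.array([.505,.332])-S["ee_pos"][:2]; y=S["eef_rot"][2]; print("tool dx,dy mm",1e3*(d@[np.cos(y),np.sin(y)]),1e3*(d@[np.sin(y),-np.cos(y)]))
E
```

```text
t: 5.5
ee_pos: [0.508, 0.3156, 0.2292]
eef_rot: [3.136, 0.01, 1.628]
wrist_force: [-0.1, -0.3, -0.5]
width: 0.601
[0.50797064 0.31556343 0.22923606] [3.13620296 0.00987169 1.62802237]
[278.25118203 174.084673  ] [278.15265577 164.81644954] []
tool dx,dy mm 16.57956739000679 -2.025686418107774
```

View pics/w3.png

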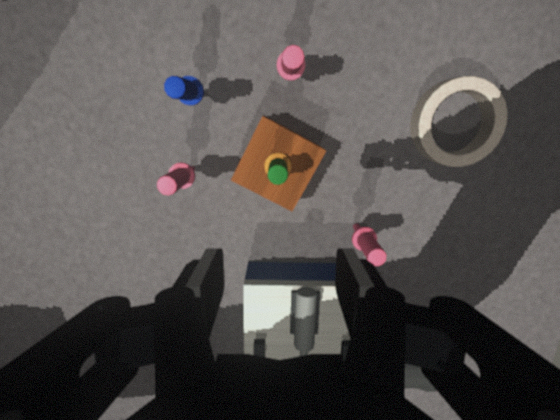

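The green top is at (278,174), exactly where the estimate projects. I centre over it and descend.

```bash
python3 -m crank '[0,0,0,0.8,-0.1,0,0.6, 0,0,0,0,0,0.3,0.6, 0,0,0,0,0,0.8,0.6, 0,0,0,0,0,0.8,0.6, 0,0,0,0,0,0.8,0.6, 0,0,0,0,0,0.8,0.6, 0,0,0,0,0,0.6,0.6, 0,0,0,0,0,0,0.6]'
python3 - <<'E'
from h import *
S=telemetry.read_state(); print(S["ee_pos"],S["eef_rot"])
c=imaging.camera("wrist"); cv2.imwrite("pics/w4.png",c["frame"][:,:,::-1])
print(proj(c,[.505,.332,.095]),proj(c,[.505,.332,.045]))
d=np.array([.505,.332])-S["ee_pos"][:2]; y=S["eef_rot"][2]; print("tool dx,dy mm",1e3*(d@[np.cos(y),np.sin(y)]),1e3*(d@[np.sin(y),-np.cos(y)]))
E
```

```text
t: 6.22
ee_pos: [0.5096, 0.3192, 0.1446]
eef_rot: [3.133, 0.014, 1.618]
wrist_force: [0.5, 0.3, 0.2]
width: 0.601
[0.50959753 0.31917501 0.14460888] [3.13273525 0.01351269 1.61779248]
[274.95259075 205.4173373 ] [275.22650243 186.83619709]
tool dx,dy mm 13.026811478282006 -3.989946745747172
```

View pics/w4.png

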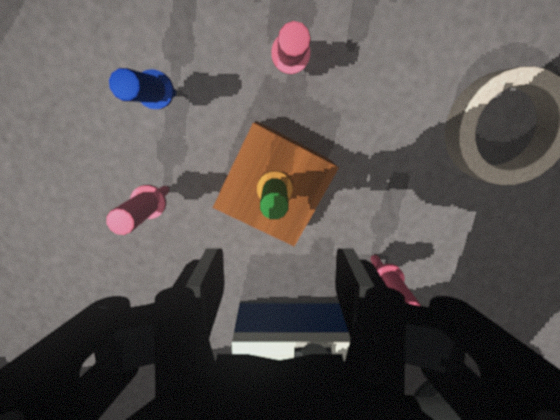

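```bash
cat >> h.py <<'E'
from scipy.spatial.transform import Rotation as Ro
def goto(p,yaw=1.606):
    S=telemetry.read_state(); R=Ro.from_euler("xyz",S["eef_rot"]); Rd=Ro.from_euler("xyz",[np.pi,0,yaw])
    print("t",round(S["t"],2),"pos",S["ee_pos"].round(4),"rpy",S["eef_rot"].round(4),"F",S["wrist_force"].round(1),"w",round(S["width"],3))
    print("turn(0.1rad)",((R.inv()*Rd).as_rotvec()/.1).round(2),"shift(2cm)",(R.inv().apply(np.array(p)-S["ee_pos"])/.02).round(2))
E
python3 -c "
from h import *
goto([.505,.332,.145])"
```

```text
t 6.27 pos [0.5099 0.3194 0.1457] rpy [3.132  0.0131 1.6176] F [-0.1 -0.4 -0.1] w 0.603
turn(0.1rad) [0.1  0.13 0.12] shift(2cm) [ 0.64 -0.22  0.02]
```

```bash
python3 -m crank '[0.1,0.13,0.1,0.5,-0.2,0,0.6, 0.05,0.05,0,0.15,-0.1,0,0.6, 0,0,0,0,0,0,0.6, 0,0,0,0,0,0.4,0.6, 0,0,0,0,0,0.4,0.6, 0,0,0,0,0,0.4,0.6, 0,0,0,0,0,0.2,0.6, 0,0,0,0,0,0,0.6]'; python3 -c "
from h import *
goto([.505,.332,.053])"
```

```text
t: 6.93
ee_pos: [0.504, 0.3341, 0.1183]
eef_rot: [-3.139, -0.009, 1.606]
wrist_force: [-0.1, -0.4, -0.6]
width: 0.605
t 6.93 pos [0.504  0.3341 0.1183] rpy [-3.1386 -0.0092  1.6059] F [-0.1 -0.4 -0.6] w 0.605
turn(0.1rad) [-0.03 -0.09 -0.  ] shift(2cm) [-0.14  0.06  3.26]
```

```bash
python3 -m crank '[0,-0.08,0,-0.15,0.05,0.5,0.6, 0,0,0,0,0,0.5,0.6, 0,0,0,0,0,0.5,0.6, 0,0,0,0,0,0.5,0.6, 0,0,0,0,0,0.5,0.6, 0,0,0,0,0,0.4,0.6, 0,0,0,0,0,0,0.6, 0,0,0,0,0,0,0.6]'
python3 - <<'E'
from h import *
goto([.505,.332,.053])
c=imaging.camera("wrist"); cv2.imwrite("pics/w5.png",c["frame"][:,:,::-1])
E
```

```text
t: 7.6
ee_pos: [0.5041, 0.3304, 0.0521]
eef_rot: [-3.136, 0.001, 1.606]
wrist_force: [0.1, 0.5, 0.9]
width: 0.601
t 7.6 pos [0.5041 0.3304 0.0521] rpy [-3.1364e+00  1.0000e-03  1.6063e+00] F [0.1 0.5 0.9] w 0.601
turn(0.1rad) [-0.05  0.01  0.  ] shift(2cm) [ 0.08  0.05 -0.05]
```

View pics/w5.png

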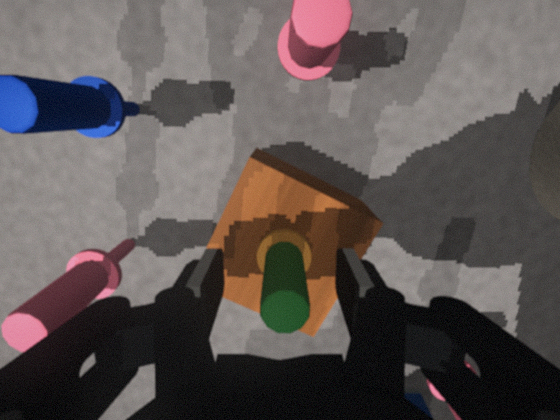

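The handle top is at (285,310), between the fingers, with the midline at about 280. I close the gripper.

```bash
python3 -m crank '[-0.05,0,0,0.08,0.05,-0.05,0.4, 0,0,0,0,0,0,0, 0,0,0,0,0,0,0, 0,0,0,0,0,0,0, 0,0,0,0,0,0,0, 0,0,0,0,0,0,0, 0,0,0,0,0,0,0, 0,0,0,0,0,0,0]' 50
python3 - <<'E'
from h import *
goto([.505,.332,.053])
E
```

```text
t: 8.32
ee_pos: [0.5063, 0.3328, 0.0556]
eef_rot: [3.138, -0.001, 1.606]
wrist_force: [0.5, -0.1, -1.3]
width: 0.197
t 8.32 pos [0.5063 0.3328 0.0556] rpy [ 3.1383e+00 -6.0000e-04  1.6060e+00] F [ 0.5 -0.1 -1.3] w 0.197
turn(0.1rad) [ 0.03 -0.01  0.  ] shift(2cm) [-0.04 -0.06  0.13]
```

```bash
python3 -m crank '[0,0,0,0,0,-0.5,0, 0,0,0,0,0,-0.9,0, 0,0,0,0,0,-0.9,0, 0,0,0,0,0,-0.9,0, 0,0,0,0,0,-0.9,0, 0,0,0,0,0,-0.9,0, 0,0,0,0,0,-0.9,0, 0,0,0,0,0,-0.9,0]'
python3 - <<'E'
from h import *
goto([.551,-.065,.20])
c=imaging.camera("wrist"); cv2.imwrite("pics/w6.png",c["frame"][:,:,::-1])
E
```

```text
t: 8.98
ee_pos: [0.5035, 0.3316, 0.1984]
eef_rot: [-3.139, 0.002, 1.608]
wrist_force: [0.1, 0.1, -0.5]
width: 0.199
t 8.98 pos [0.5035 0.3316 0.1984] rpy [-3.1393e+00  1.9000e-03  1.6075e+00] F [ 0.1  0.1 -0.5] w 0.199
turn(0.1rad) [-0.02  0.02  0.02] shift(2cm) [-19.91   1.64  -0.04]
```

View pics/w6.png

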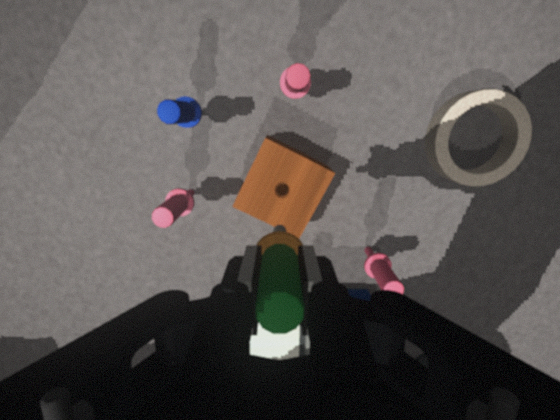

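The probe is out of the holder, whose empty hole shows at (282,190), and it sits squarely in the jaws. I carry it to the port, with the pin tip at about 0.148, well above the post.

```bash
python3 -m crank '[0,0,0,-0.5,0.05,0,0, 0,0,0,-1,0.1,0,0, 0,0,0,-1,0.1,0,0, 0,0,0,-1,0.1,0,0, 0,0,0,-1,0.1,0,0, 0,0,0,-1,0.1,0,0, 0,0,0,-1,0.1,0,0, 0,0,0,-1,0.1,0,0]'; python3 -c "
from h import *
goto([.551,-.065,.20])"
```

```text
t: 9.7
ee_pos: [0.5238, 0.1768, 0.2045]
eef_rot: [3.139, -0.002, 1.613]
wrist_force: [-0.0, -0.0, -0.1]
width: 0.198
t 9.7 pos [0.5238 0.1768 0.2045] rpy [ 3.1389e+00 -2.3000e-03  1.6135e+00] F [-0.  -0.  -0.1] w 0.198
turn(0.1rad) [ 0.03 -0.02  0.07] shift(2cm) [-12.14   0.84   0.2 ]
```

```bash
python3 -m crank '[0,0,0.05,-1,0.1,0,0, 0,0,0,-1,0.1,0,0, 0,0,0,-1,0.1,0,0, 0,0,0,-1,0.1,0,0, 0,0,0,-1,0.1,0,0, 0,0,0,-1,0.1,0,0, 0,0,0,-1,0,0,0, 0,0,0,-1,0,0,0]'; python3 -c "
from h import *
goto([.551,-.065,.20])"
```

```text
t: 10.37
ee_pos: [0.5383, 0.0021, 0.2034]
eef_rot: [-3.14, 0.001, 1.605]
wrist_force: [0.8, 0.0, -0.8]
width: 0.195
t 10.37 pos [0.5383 0.0021 0.2034] rpy [-3.1401e+00  6.0000e-04  1.6053e+00] F [ 0.8  0.  -0.8] w 0.195
turn(0.1rad) [-0.01  0.01 -0.01] shift(2cm) [-3.38  0.52  0.17]
```

```bash
python3 -m crank '[0,0,0,-1,0.2,0.1,0, 0,0,0,-0.8,0.2,0,0, 0,0,0,-0.6,0.1,0,0, 0,0,0,-0.3,0,0,0, 0,0,0,-0.1,0,0,0, 0,0,0,0,0,0,0, 0,0,0,0,0,0,0, 0,0,0,0,0,0,0]'
python3 - <<'E'
from h import *
goto([.551,-.065,.20])
for n in ["wrist","side","scene"]:
    c=imaging.camera(n); f=c["frame"][:,:,::-1]
    if n=="side": f=cv2.resize(f[100:280,220:400],None,fx=3.2,fy=3.2,interpolation=cv2.INTER_CUBIC)
    if n=="scene": f=cv2.resize(f[100:280,180:360],None,fx=3.2,fy=3.2,interpolation=cv2.INTER_CUBIC)
    cv2.imwrite(f"pics/p7{n}.png",f)
E
```

```text
t: 11.03
ee_pos: [0.5462, -0.064, 0.2004]
eef_rot: [-3.136, 0.003, 1.598]
wrist_force: [0.8, 0.1, -0.6]
width: 0.196
t 11.03 pos [ 0.5462 -0.064   0.2004] rpy [-3.1360e+00  2.7000e-03  1.5985e+00] F [ 0.8  0.1 -0.6] w 0.196
turn(0.1rad) [-0.06  0.03 -0.08] shift(2cm) [-0.06  0.24  0.02]
```

View pics/p7wrist.png

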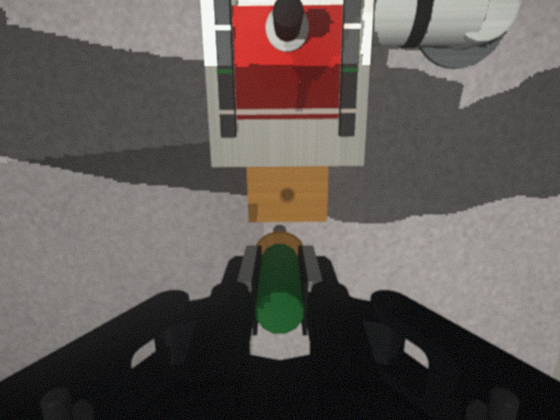

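View pics/p7side.png

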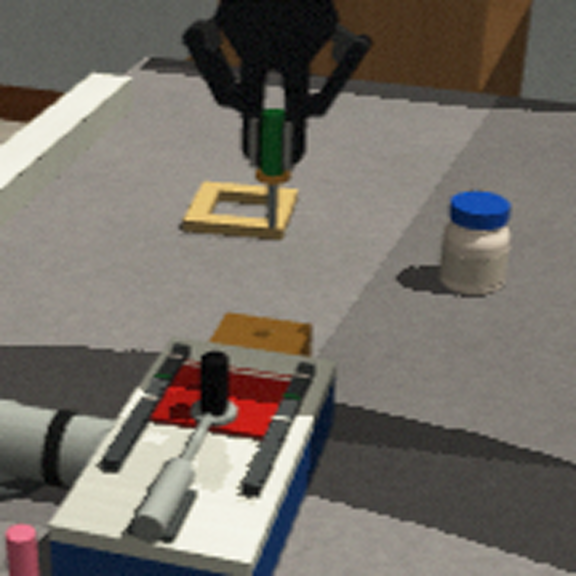

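View pics/p7scene.png

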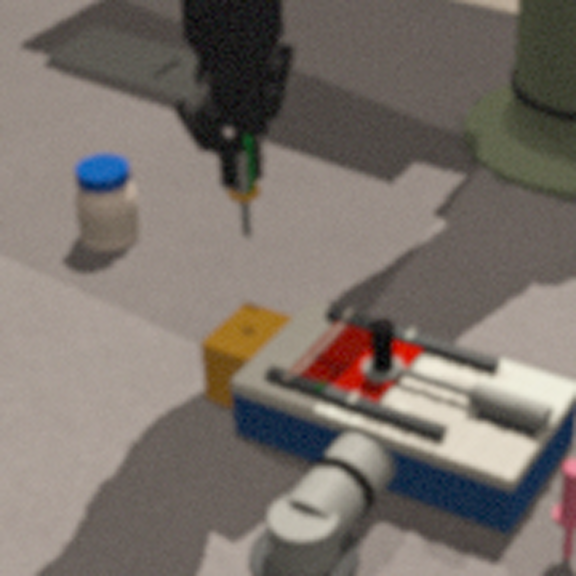

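Run:
```python
from h import *
c=imaging.camera("wrist")
print("hole from wrist",atz(c,[287,194.5],.06))
f=c["frame"]; cv2.imwrite("pics/w8.png",cv2.resize(f[150:350,200:360,::-1],None,fx=3.5,fy=3,interpolation=cv2.INTER_CUBIC))
S,D=imaging.camera("scene"),imaging.camera("side")
g=lambda x,y,o:[o[0]+(x+.5)/3.2-.5,o[1]+(y+.5)/3.2-.5]
print("tip",tri([(S,g(248,236,(180,100))),(D,g(275,233,(220,100)))]))
print("collar",tri([(S,g(243,195,(180,100))),(D,g(273,177,(220,100)))]))
p=telemetry.read_state()["ee_pos"]; print(p)
q=p.copy()
for C,o,n in [(S,(180,100),"S"),(D,(220,100),"D")]:
    for dz in [-.005,-.0506]:
        u=proj(C,p+[0,0,dz]); print(n,dz,((u-o)*3.2).round(1))
u=proj(c,p+[0,0,-.0506]);print("tip in wrist",u)
```

```text
hole from wrist [ 0.55053975 -0.06556586  0.06      ]
tip (array([ 0.54284974, -0.06471184,  0.14790321]), [np.float64(1.1), np.float64(1.1)])
collar (array([ 0.54642463, -0.06483702,  0.19047439]), [np.float64(0.5), np.float64(0.5)])
[ 0.54637961 -0.06434301  0.20043442]
S -0.005 [241.9 188.1]
S -0.0506 [245.1 236.4]
D -0.005 [271.7 170.4]
D -0.0506 [269.9 227.7]
tip in wrist [282.70980019 226.67670154]
```

View pics/w8.png

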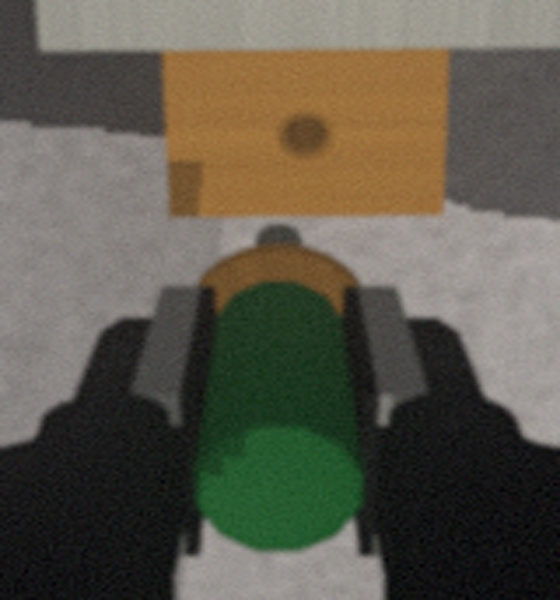

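```bash
python3 -m crank '[-0.06,0.03,0,0,0.25,0.3,0, 0,0,0,0,0,0.6,0, 0,0,0,0,0,0.7,0, 0,0,0,0,0,0.7,0, 0,0,0,0,0,0.7,0, 0,0,0,0,0,0.4,0, 0,0,0,0,0,0,0, 0,0,0,0,0,0,0]'
python3 - <<'E'
from h import *
goto([.551,-.065,.1206])
for n,(x,y) in {"wrist":(210,130),"side":(270,150),"scene":(220,150)}.items():
    c=imaging.camera(n); f=c["frame"][y:y+(75 if n!="wrist" else 150),x:x+(75 if n!="wrist" else 150),::-1]
    f=cv2.resize(f,(600,600),interpolation=cv2.INTER_CUBIC)
    cv2.imwrite(f"pics/p9{n}.png",f)
E
```

```text
t: 12.0
ee_pos: [0.5516, -0.0634, 0.1244]
eef_rot: [3.142, -0.002, 1.599]
wrist_force: [0.2, 0.2, -0.6]
width: 0.199
t 12.0 pos [ 0.5516 -0.0634  0.1244] rpy [ 3.1416e+00 -1.6000e-03  1.5991e+00] F [ 0.2  0.2 -0.6] w 0.199
turn(0.1rad) [ 0.   -0.02 -0.07] shift(2cm) [-0.08 -0.03  0.19]
```

View pics/p9wrist.png

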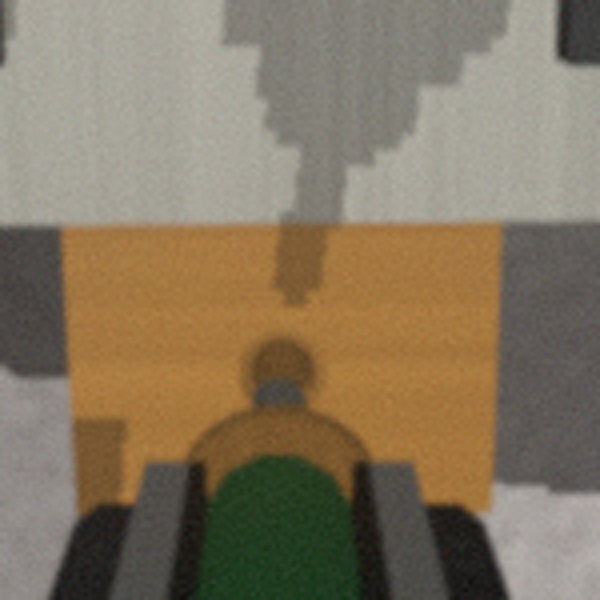

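View pics/p9side.png

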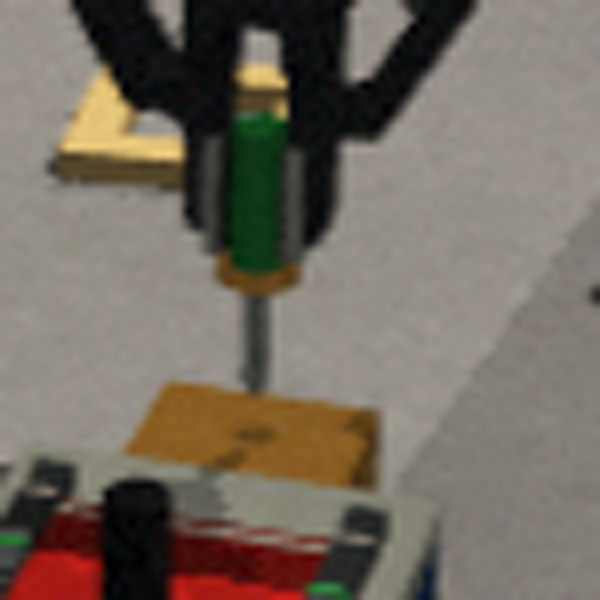

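View pics/p9scene.png

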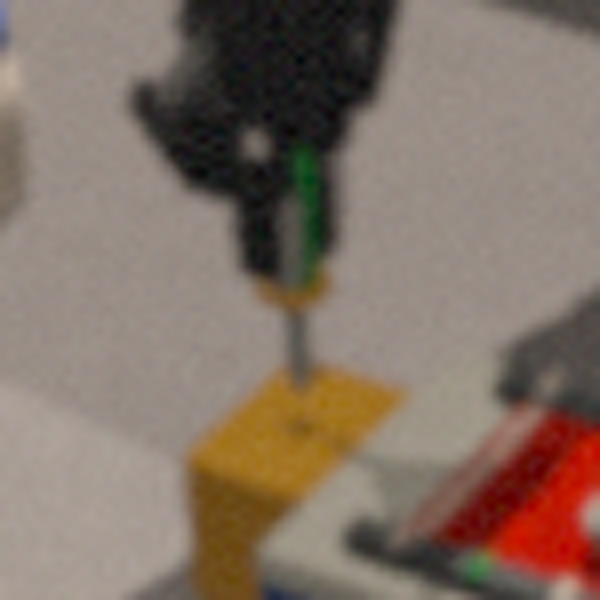

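The tip sits over the hole in all three views: wrist tip column 281 and hole 281, side 257 and 254, scene 299 and 299 (crop pixels). I descend slowly.

```bash
python3 -m crank '[0,0,0,-0.04,0,0.2,0, 0,0,0,0,0,0.25,0, 0,0,0,0,0,0.25,0, 0,0,0,0,0,0.25,0, 0,0,0,0,0,0.25,0, 0,0,0,0,0,0,0, 0,0,0,0,0,0,0, 0,0,0,0,0,0,0]'
python3 - <<'E'
from h import *
goto([.551,-.064,.0706])
for n,(x,y) in {"wrist":(210,130),"scene":(220,150)}.items():
    c=imaging.camera(n); f=c["frame"][y:y+(75 if n!="wrist" else 150),x:x+(75 if n!="wrist" else 150),::-1]
    f=cv2.resize(f,(400,400),interpolation=cv2.INTER_CUBIC)
    cv2.imwrite(f"pics/p10{n}.png",f)
cv2.imwrite("pics/p10.png",np.hstack([cv2.imread("pics/p10wrist.png"),cv2.imread("pics/p10scene.png")]))
E
```

```text
t: 12.82
ee_pos: [0.5529, -0.0646, 0.1004]
eef_rot: [3.138, -0.001, 1.599]
wrist_force: [-0.1, 0.1, -0.4]
width: 0.195
t 12.82 pos [ 0.5529 -0.0646  0.1004] rpy [ 3.1376e+00 -7.0000e-04  1.5985e+00] F [-0.1  0.1 -0.4] w 0.195
turn(0.1rad) [ 0.04 -0.01 -0.07] shift(2cm) [ 0.03 -0.1   1.49]
```

View pics/p10.png

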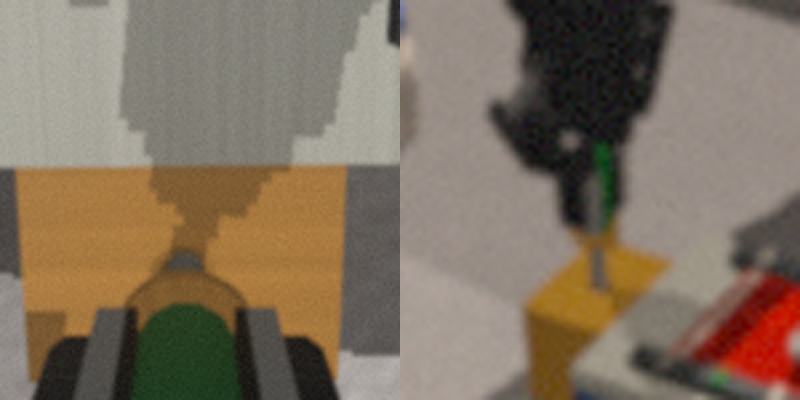

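The tip has entered the hole and the force is about zero. I continue down.

```bash
python3 -m crank '[0.03,0,0,0,-0.05,0.2,0, 0,0,0,0,0,0.25,0, 0,0,0,0,0,0.25,0, 0,0,0,0,0,0.25,0, 0,0,0,0,0,0.2,0, 0,0,0,0,0,0,0, 0,0,0,0,0,0,0, 0,0,0,0,0,0,0]'
python3 - <<'E'
from h import *
goto([.551,-.064,.0706])
E
```

```text
t: 13.58
ee_pos: [0.5521, -0.0646, 0.075]
eef_rot: [3.14, -0.001, 1.599]
wrist_force: [0.3, -0.3, -0.2]
width: 0.197
t 13.58 pos [ 0.5521 -0.0646  0.075 ] rpy [ 3.1405e+00 -7.0000e-04  1.5985e+00] F [ 0.3 -0.3 -0.2] w 0.197
turn(0.1rad) [ 0.01 -0.01 -0.07] shift(2cm) [ 0.03 -0.05  0.22]
```

```bash
python3 -m crank '[0,0,0,0,0,0.12,0, 0,0,0,0,0,0.12,0, 0,0,0,0,0,0.12,0, 0,0,0,0,0,0.12,0, 0,0,0,0,0,0.12,0, 0,0,0,0,0,0.12,0, 0,0,0,0,0,0.12,0, 0,0,0,0,0,0.12,0]'
python3 - <<'E'
from h import *
goto([.551,-.064,.0706])
for n,(x,y) in {"side":(270,150),"scene":(220,150)}.items():
    c=imaging.camera(n); f=c["frame"][y:y+75,x:x+75,::-1]
    f=cv2.resize(f,(400,400),interpolation=cv2.INTER_CUBIC)
    cv2.imwrite(f"pics/p11{n}.png",f)
cv2.imwrite("pics/p11.png",np.hstack([cv2.imread("pics/p11side.png"),cv2.imread("pics/p11scene.png")]))
E
```

```text
t: 14.25
ee_pos: [0.5537, -0.0648, 0.0675]
eef_rot: [3.135, 0.007, 1.597]
wrist_force: [-20.0, 1.2, 56.2]
width: 0.192
t 14.25 pos [ 0.5537 -0.0648  0.0675] rpy [3.1347 0.0067 1.5972] F [-20.    1.2  56.2] w 0.192
turn(0.1rad) [ 0.07  0.07 -0.09] shift(2cm) [ 0.04 -0.13 -0.16]
```

View pics/p11.png

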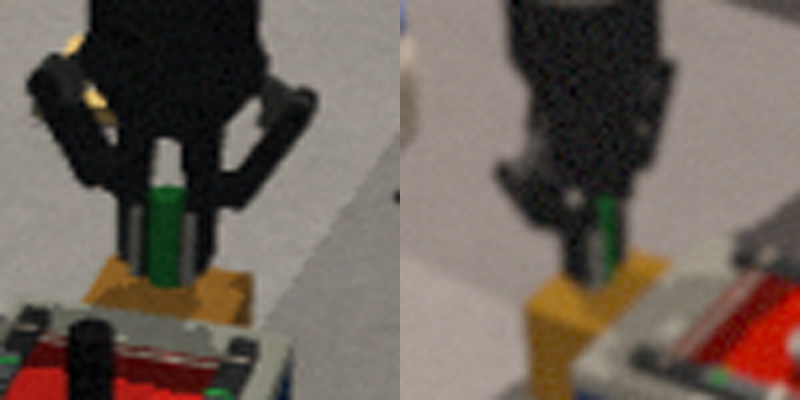

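56 N up at TCP z 0.0675 means the collar is home on the port. I relieve the push and then let go.

```bash
python3 -m crank '[0.04,0.05,0,0,-0.08,-0.1,0, 0,0,0,0,0,-0.05,0, 0,0,0,0,0,0,0, 0,0,0,0,0,0,0.25, 0,0,0,0,0,0,0.4, 0,0,0,0,0,0,0.5, 0,0,0,0,0,0,0.5, 0,0,0,0,0,0,0.5]' 20
python3 - <<'E'
from h import *
goto([.551,-.064,.0706])
c=imaging.camera("wrist"); cv2.imwrite("pics/w12.png",c["frame"][:,:,::-1])
E
```

```text
t: 15.02
ee_pos: [0.5526, -0.0647, 0.0711]
eef_rot: [3.137, 0.003, 1.598]
wrist_force: [-0.5, -0.7, -0.7]
width: 0.497
t 15.02 pos [ 0.5526 -0.0647  0.0711] rpy [3.1370e+00 2.5000e-03 1.5976e+00] F [-0.5 -0.7 -0.7] w 0.497
turn(0.1rad) [ 0.05  0.03 -0.08] shift(2cm) [ 0.04 -0.08  0.03]
```

View pics/w12.png

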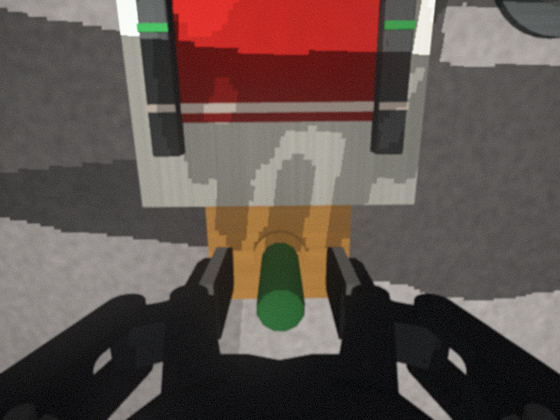

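Released: the collar outline lies flat on the brass at (280,240), and the handle top is centred at (281,310). I rise straight up.

```bash
python3 -m crank '[0.04,0.02,0,0,-0.05,-0.4,0.5, 0,0,0,0,0,-0.8,0.5, 0,0,0,0,0,-0.8,0.5, 0,0,0,0,0,-1,0.5, 0,0,0,0,0,-1,0.5, 0,0,0,0,0,-0.6,0.5, 0,0,0,0.5,0,0,0.5, 0,0,0,0.8,0,0,0.5]'
python3 - <<'E'
from h import *
goto([.547,.065,.16])
for n,(x,y) in {"side":(260,150),"scene":(220,150)}.items():
    c=imaging.camera(n); f=c["frame"][y:y+100,x:x+100,::-1]
    f=cv2.resize(f,(400,400),interpolation=cv2.INTER_CUBIC)
    cv2.imwrite(f"pics/p13{n}.png",f)
cv2.imwrite("pics/p13.png",np.hstack([cv2.imread("pics/p13side.png"),cv2.imread("pics/p13scene.png")]))
c=imaging.camera("wrist"); cv2.imwrite("pics/w13.png",c["frame"][:,:,::-1])
E
```

```text
t: 15.73
ee_pos: [0.5496, -0.0401, 0.1698]
eef_rot: [-3.139, -0.0, 1.595]
wrist_force: [-0.6, -0.4, -0.3]
width: 0.503
t 15.73 pos [ 0.5496 -0.0401  0.1698] rpy [-3.1389e+00 -1.0000e-04  1.5946e+00] F [-0.6 -0.4 -0.3] w 0.503
turn(0.1rad) [-0.03 -0.   -0.11] shift(2cm) [ 5.26 -0.    0.49]
```

View pics/p13.png

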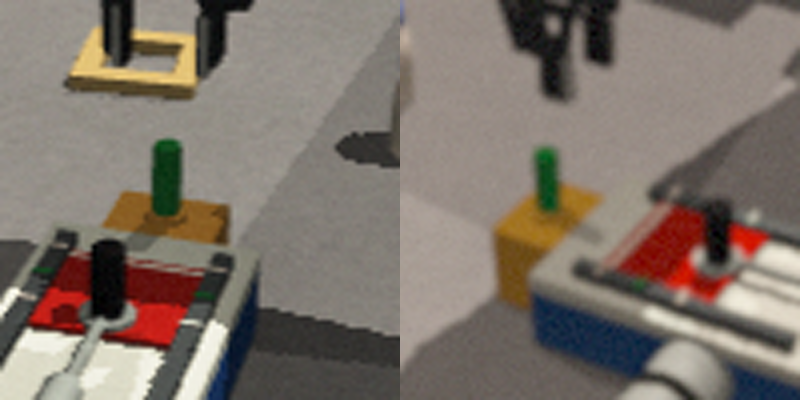

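View pics/w13.png

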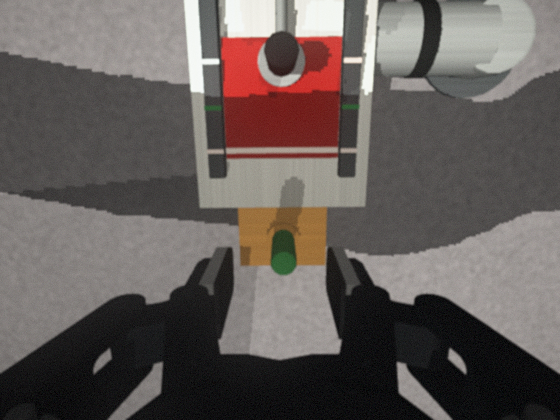

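Run:
```python
from h import *
c=imaging.camera("wrist")
print(proj(c,[.547,.065,.11]))
L=[atz(c,u,.07) for u in [(210,62),(213,107),(217,152)]];R=[atz(c,u,.07) for u in [(353,60),(350,106),(348,150)]]
print(np.round(L,4),np.round(R,4))
print("post",atz(c,(282,46),.11))
```

```text
[283.86051974  46.28072584]
[[0.4975 0.0612 0.07  ]
 [0.4988 0.032  0.07  ]
 [0.5009 0.0008 0.07  ]] [[0.594  0.0651 0.07  ]
 [0.5945 0.0353 0.07  ]
 [0.5956 0.0049 0.07  ]]
post [0.5459576  0.06511518 0.11      ]
```

Probe seated upright, collar on the brass. The post top is at wrist (282,46) and projects to (284,46). The gate axis yaw is 2.2°, and the green mark is 30 mm from shut, as stated. I go over the post.

```bash
python3 -m crank '[-0.03,0,-0.1,0.8,0,0.1,0.5, 0,0,0,1,0,0,0.5, 0,0,0,1,0,0,0.5, 0,0,0,1,0,0,0.5, 0,0,0,0.8,0,0,0.5, 0,0,0,0.4,0,0,0.5, 0,0,0,0,0,0,0.5, 0,0,0,0,0,0,0.5]'
python3 - <<'E'
from h import *
goto([.5465,.065,.076],1.61)
c=imaging.camera("wrist"); cv2.imwrite("pics/w14.png",c["frame"][:,:,::-1])
E
```

```text
t: 16.6
ee_pos: [0.5441, 0.0601, 0.1633]
eef_rot: [-3.134, 0.001, 1.603]
wrist_force: [0.2, -0.2, -0.1]
width: 0.503
t 16.6 pos [0.5441 0.0601 0.1633] rpy [-3.1342e+00  1.4000e-03  1.6026e+00] F [ 0.2 -0.2 -0.1] w 0.503
turn(0.1rad) [-0.07  0.01 -0.07] shift(2cm) [0.25 0.16 4.36]
```

View pics/w14.png

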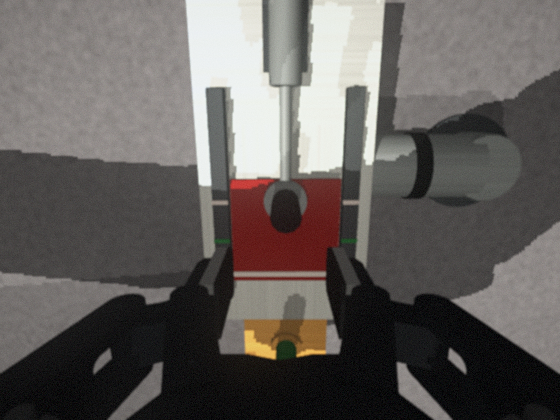

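```bash
python3 -m crank '[-0.07,0,-0.07,0.25,0.15,0.4,0.5, 0,0,0,0,0,0.6,0.5, 0,0,0,0,0,0.6,0.5, 0,0,0,0,0,0.6,0.5, 0,0,0,0,0,0.6,0.5, 0,0,0,0,0,0.6,0.5, 0,0,0,0,0,0.3,0.5, 0,0,0,0,0,0,0.5]'
python3 - <<'E'
from h import *
goto([.5465,.065,.076],1.61)
c=imaging.camera("wrist"); cv2.imwrite("pics/w15.png",c["frame"][:,:,::-1])
E
```

```text
t: 17.32
ee_pos: [0.5466, 0.0585, 0.0796]
eef_rot: [-3.14, 0.003, 1.603]
wrist_force: [-0.9, 1.3, -0.3]
width: 0.501
t 17.32 pos [0.5466 0.0585 0.0796] rpy [-3.1397  0.0034  1.6031] F [-0.9  1.3 -0.3] w 0.501
turn(0.1rad) [-0.02  0.03 -0.07] shift(2cm) [0.32 0.   0.18]
```

View pics/w15.png

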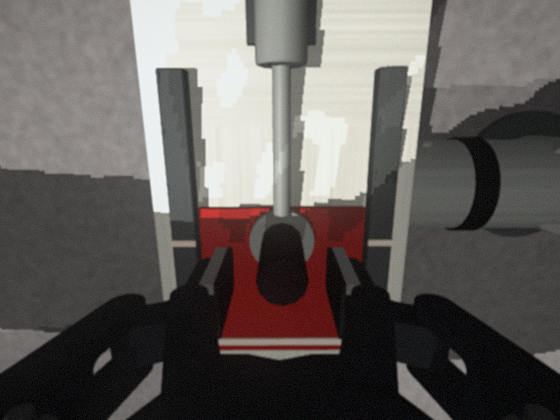

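The post is between the fingers, top at (283,285). I move 6 mm forward and grip.

```bash
python3 -m crank '[0,0.03,-0.05,0.3,0,0.12,0.5, 0,0,0,0,0,0,0.4, 0,0,0,0,0,0,0, 0,0,0,0,0,0,0, 0,0,0,0,0,0,0, 0,0,0,0,0,0,0, 0,0,0,0,0,0,0, 0,0,0,0,0,0,0]' 90
python3 - <<'E'
from h import *
goto([.5465-.0012,.095,.078],1.61)
E
```

```text
t: 18.03
ee_pos: [0.5475, 0.0651, 0.0786]
eef_rot: [3.141, -0.001, 1.608]
wrist_force: [2.0, 1.5, -6.9]
width: 0.211
t 18.03 pos [0.5475 0.0651 0.0786] rpy [ 3.1409e+00 -6.0000e-04  1.6081e+00] F [ 2.   1.5 -6.9] w 0.211
turn(0.1rad) [ 0.01 -0.01 -0.02] shift(2cm) [ 1.5  -0.05  0.03]
```

```bash
python3 -m crank '[0,0,0,0.2,0,0,0, 0,0,0,0.25,0,0,0, 0,0,0,0.25,0,0,0, 0,0,0,0.25,0,0,0, 0,0,0,0.25,0,0,0, 0,0,0,0.2,0,0,0, 0,0,0,0.1,0,0,0, 0,0,0,0,0,0,0]'
python3 - <<'E'
from h import *
goto([.5475-.0012,.0951,.078],1.61)
c=imaging.camera("wrist"); cv2.imwrite("pics/w16.png",c["frame"][:,:,::-1])
E
```

```text
t: 18.7
ee_pos: [0.5466, 0.0865, 0.0785]
eef_rot: [-3.14, 0.013, 1.601]
wrist_force: [2.2, -8.0, -5.5]
width: 0.207
t 18.7 pos [0.5466 0.0865 0.0785] rpy [-3.1401  0.0132  1.6006] F [ 2.2 -8.  -5.5] w 0.207
turn(0.1rad) [-0.02  0.13 -0.09] shift(2cm) [ 0.43 -0.    0.02]
```

View pics/w16.png

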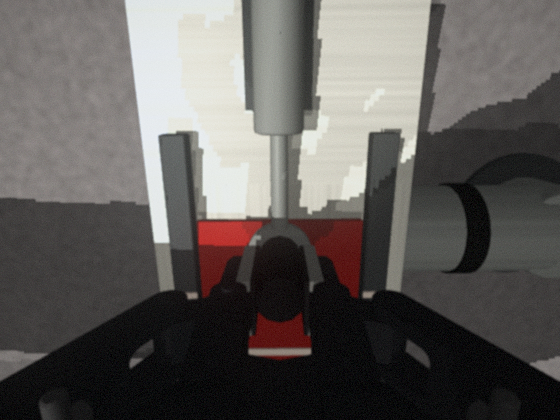

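```bash
python3 -m crank '[0,0.1,-0.05,0.2,0,0,0, 0,0,0,0.2,0,0,0, 0,0,0,0.12,0,0,0, 0,0,0,0.08,0,0,0, 0,0,0,0.05,0,0,0, 0,0,0,0.05,0,0,0, 0,0,0,0.04,0,0,0, 0,0,0,0.04,0,0,0]'
python3 - <<'E'
from h import *
goto([.5475-.0012,.0951,.078],1.61)
E
```

```text
t: 19.42
ee_pos: [0.5465, 0.0889, 0.0785]
eef_rot: [-3.137, 0.021, 1.596]
wrist_force: [1.3, -8.6, -4.6]
width: 0.209
t 19.42 pos [0.5465 0.0889 0.0785] rpy [-3.1372  0.0215  1.5963] F [ 1.3 -8.6 -4.6] w 0.209
turn(0.1rad) [-0.05  0.21 -0.14] shift(2cm) [ 0.31 -0.    0.02]
```

```bash
python3 -m crank '[-0.05,0.2,-0.12,0.2,0,0,0, 0,0.1,-0.05,0.2,0,0,0, 0,0,0,0.15,0,0,0, 0,0,0,0.1,0,0,0, 0,0,0,0.08,0,0,0, 0,0,0,0.06,0,0,0, 0,0,0,0.06,0,0,0, 0,0,0,0.06,0,0,0]'
python3 - <<'E'
from h import *
goto([.5475-.0012,.0951,.078],1.61)
E
```

```text
t: 20.08
ee_pos: [0.5464, 0.0924, 0.0785]
eef_rot: [-3.139, 0.011, 1.602]
wrist_force: [2.0, -9.9, -3.8]
width: 0.209
t 20.08 pos [0.5464 0.0924 0.0785] rpy [-3.1391  0.0108  1.6019] F [ 2.  -9.9 -3.8] w 0.209
turn(0.1rad) [-0.03  0.11 -0.08] shift(2cm) [ 0.14 -0.    0.03]
```

```bash
python3 -m crank '[-0.02,0.1,-0.06,0.16,0,0,0, 0,0.03,-0.02,0.14,0,0,0, 0,0,0,0.12,0,0,0, 0,0,0,0.08,0,0,0, 0,0,0,0.08,0,0,0, 0,0,0,0.07,0,0,0, 0,0,0,0.07,0,0,0, 0,0,0,0.07,0,0,0]'
python3 - <<'E'
from h import *
goto([.5475-.0012,.0951,.078],1.61)
c=imaging.camera("wrist"); cv2.imwrite("pics/w17.png",c["frame"][:,:,::-1])
goto([.5475-.0012,.0951,.078],1.61)
for n,(x,y) in {"side":(240,180),"scene":(240,180)}.items():
    c=imaging.camera(n); f=c["frame"][y:y+75,x:x+75,::-1]
    f=cv2.resize(f,(400,400),interpolation=cv2.INTER_CUBIC)
    cv2.imwrite(f"pics/p17{n}.png",f)
cv2.imwrite("pics/p17.png",np.hstack([cv2.imread("pics/p17side.png"),cv2.imread("pics/p17scene.png")]))
goto([.5475-.0012,.0951,.078],1.61)
E
```

```text
t: 20.75
ee_pos: [0.5464, 0.0933, 0.0785]
eef_rot: [-3.138, 0.018, 1.599]
wrist_force: [0.6, -10.3, -2.9]
width: 0.211
t 20.75 pos [0.5464 0.0933 0.0785] rpy [-3.1378  0.0181  1.5985] F [  0.6 -10.3  -2.9] w 0.211
turn(0.1rad) [-0.04  0.18 -0.12] shift(2cm) [ 0.09 -0.    0.02]
t 20.8 pos [0.5464 0.0933 0.0785] rpy [-3.1378  0.0183  1.5984] F [  2.4 -10.1  -3.8] w 0.214
turn(0.1rad) [-0.04  0.18 -0.12] shift(2cm) [ 0.09 -0.    0.02]
t 20.9 pos [0.5464 0.0933 0.0785] rpy [-3.1378  0.0181  1.5986] F [ 0.4 -9.8 -3.3] w 0.207
turn(0.1rad) [-0.04  0.18 -0.11] shift(2cm) [ 0.09 -0.    0.03]
```

View pics/w17.png

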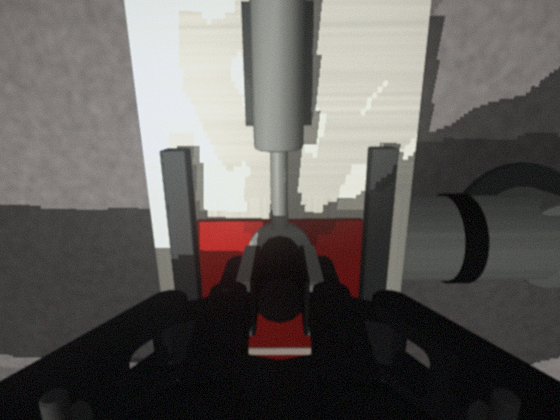

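View pics/p17.png

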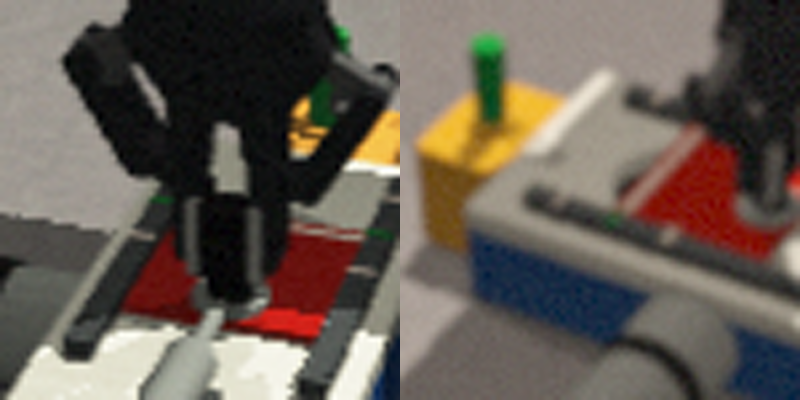

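```bash
python3 -m crank '[-0.03,0.15,-0.1,0.2,0,0,0, 0,0.05,-0.03,0.18,0,0,0, 0,0.03,0,0.15,0,0,0, 0,0.03,0,0.1,0,0,0, 0,0.03,0,0.09,0,0,0, 0,0.03,0,0.09,0,0,0, 0,0.03,0,0.09,0,0,0, 0,0.03,0,0.09,0,0,0]'
python3 - <<'E'
from h import *
goto([.5475-.0012,.0951,.078],1.61)
E
```

```text
t: 21.57
ee_pos: [0.5462, 0.097, 0.0785]
eef_rot: [-3.137, 0.001, 1.6]
wrist_force: [2.0, -11.2, -3.1]
width: 0.206
t 21.57 pos [0.5462 0.097  0.0785] rpy [-3.1372e+00  1.1000e-03  1.5997e+00] F [  2.  -11.2  -3.1] w 0.206
turn(0.1rad) [-0.04  0.01 -0.1 ] shift(2cm) [-0.1   0.    0.03]
```

```bash
python3 -m crank '[-0.02,0,0,-0.02,0,0,0, 0,0,0,0.04,0,0,0, 0,0,0,0.06,0,0,0, 0,0,0,0.07,0,0,0, 0,0,0,0.07,0,0,0, 0,0,0,0.07,0,0,0, 0,0,0,0.07,0,0,0, 0,0,0,0.07,0,0,0]'
python3 - <<'E'
from h import *
goto([.5475-.0012,.0951,.078],1.61)
E
```

```text
t: 22.23
ee_pos: [0.5464, 0.0916, 0.0785]
eef_rot: [-3.137, 0.021, 1.591]
wrist_force: [0.3, -10.3, -3.7]
width: 0.214
t 22.23 pos [0.5464 0.0916 0.0785] rpy [-3.1367  0.0205  1.5909] F [  0.3 -10.3  -3.7] w 0.214
turn(0.1rad) [-0.05  0.2  -0.19] shift(2cm) [ 0.17 -0.    0.02]
```

```bash
python3 -m crank '[-0.04,0.15,-0.12,0.2,0,0,0, 0,0.06,-0.05,0.18,0,0,0, 0,0.03,-0.02,0.14,0,0,0, 0,0.03,-0.01,0.09,0,0,0, 0,0.03,-0.01,0.085,0,0,0, 0,0.03,-0.01,0.085,0,0,0, 0,0.03,-0.01,0.085,0,0,0, 0,0.03,-0.01,0.085,0,0,0]'
python3 - <<'E'
from h import *
goto([.5475-.0012,.0951,.078],1.61)
E
```

```text
t: 22.9
ee_pos: [0.5463, 0.0955, 0.0785]
eef_rot: [-3.137, 0.002, 1.604]
wrist_force: [1.1, -10.4, -2.2]
width: 0.213
t 22.9 pos [0.5463 0.0955 0.0785] rpy [-3.1372e+00  1.7000e-03  1.6041e+00] F [  1.1 -10.4  -2.2] w 0.213
turn(0.1rad) [-0.04  0.02 -0.06] shift(2cm) [-0.02  0.    0.03]
```

TCP displacement is 30.4 mm. I check it in the pictures.

Run:
```python
from h import *
for n,(x,y,w,h) in {"side":(240,190,80,60),"scene":(240,150,100,75),"wrist":(140,130,280,210)}.items():
    c=imaging.camera(n); f=c["frame"][y:y+h,x:x+w,::-1]
    cv2.imwrite(f"pics/p18{n}.png",cv2.resize(f,(800,600),interpolation=cv2.INTER_CUBIC))
    goto([.5475-.0012,.0951,.078],1.61)
```

```text
t 22.95 pos [0.5462 0.0954 0.0785] rpy [-3.1371e+00  1.7000e-03  1.6041e+00] F [  0.6 -11.3  -3.1] w 0.21
turn(0.1rad) [-0.04  0.02 -0.06] shift(2cm) [-0.02  0.    0.03]
t 23.0 pos [0.5463 0.0954 0.0785] rpy [-3.1372e+00  1.7000e-03  1.6042e+00] F [  3.  -11.   -3.2] w 0.212
turn(0.1rad) [-0.04  0.02 -0.06] shift(2cm) [-0.02  0.    0.03]
t 23.05 pos [0.5463 0.0954 0.0785] rpy [-3.1372e+00  1.7000e-03  1.6041e+00] F [  0.5 -11.7  -3.5] w 0.205
turn(0.1rad) [-0.04  0.02 -0.06] shift(2cm) [-0.02  0.    0.03]
```

View pics/p18side.png

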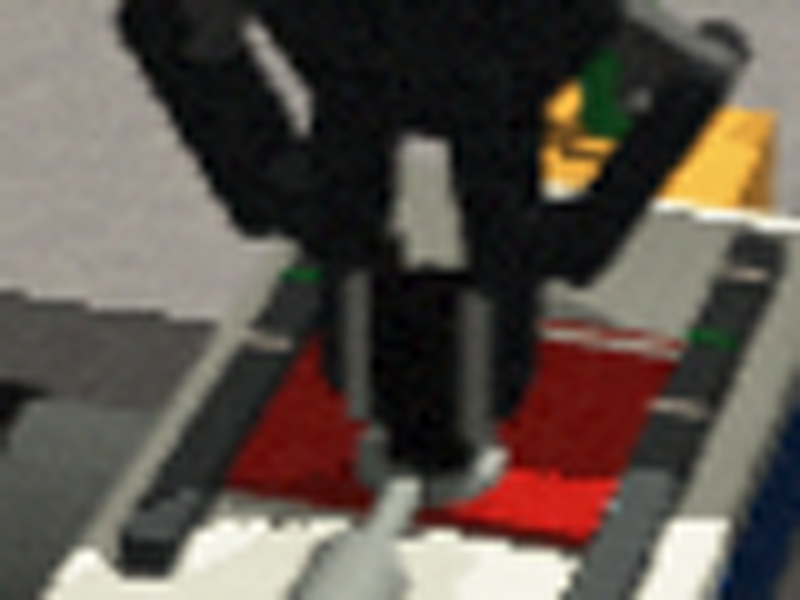

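View pics/p18scene.png

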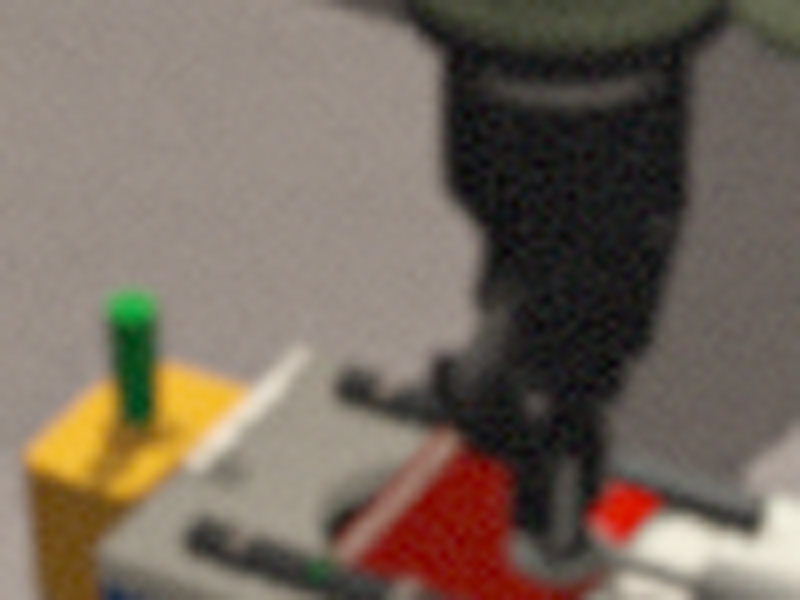

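Run:
```python
from h import *
a=cv2.imread("pics/side0.png"); f=a[190:250,240:320]
cv2.imwrite("pics/sh_side.png",cv2.resize(f,(800,600),interpolation=cv2.INTER_CUBIC))
c=imaging.camera("side"); b=c["frame"]
# profile along gate y direction at inlet x=+-30mm offset, z=.064
y=np.array([-.039,.999,0]);x=np.array([.999,.039,0])
o=np.array([.5515,-.065,.064])+.105*y
for nm,im in [("shut",a[:,:,::-1]),("now",b)]:
  for xo in [-.03,-.025,-.02]:
    v=[]
    ys=np.arange(-.03,.045,.0005)
    pts=np.array([proj(c,o+xo*x+t*y) for t in ys],np.float32)
    s=cv2.remap(np.ascontiguousarray(im),pts[None,:,0],pts[None,:,1],cv2.INTER_LINEAR)[0].astype(int)
    g=s[:,1]; 
    k=[i for i in range(1,len(g)-1) if g[i]>g[i-1] and g[i]>=g[i+1] and g[i]>60]
    print(nm,xo,[(round(ys[i]*1e3,1),s[i].tolist()) for i in k])
```

```text
shut -0.03 []
shut -0.025 []
shut -0.02 []
now -0.03 [(np.float64(-22.0), [145, 145, 129]), (np.float64(-8.0), [151, 132, 117])]
now -0.025 [(np.float64(-28.5), [144, 143, 126]), (np.float64(-27.5), [145, 144, 127]), (np.float64(-26.5), [146, 145, 128]), (np.float64(-6.5), [145, 127, 114])]
now -0.02 [(np.float64(-7.5), [135, 94, 82])]
```

View pics/sh_side.png

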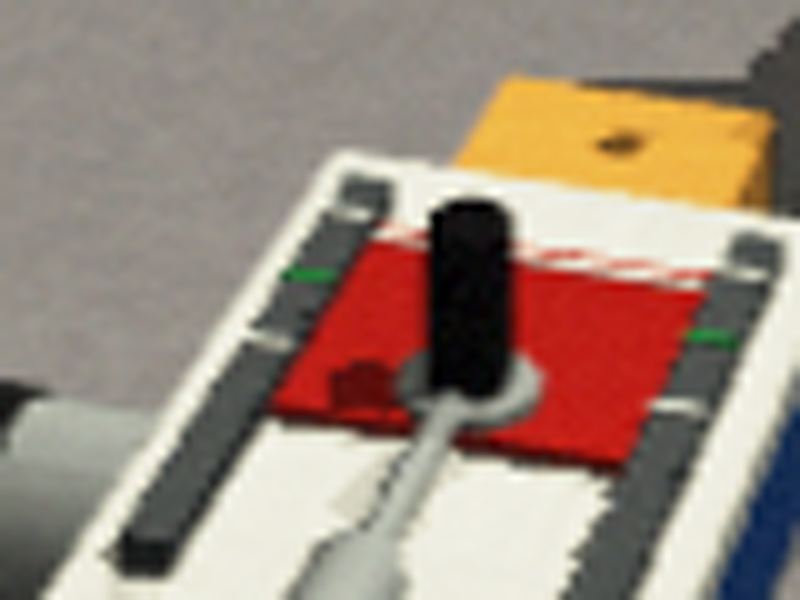

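Run:
```python
from h import *
c=imaging.camera("side"); p=lambda a:[240+(a[0]+.5)/10-.5,190+(a[1]+.5)/10-.5]
for s,n in [((620,465),(582,543)),((270,415),(226,487)),((703,281),(678,352))]:
    d=atz(c,p(n),.063)-atz(c,p(s),.063); print((d*1e3).round(1))
y=np.array([-.039,.999,0]);x=np.array([.999,.039,0]); o=np.array([.5515,-.065,.064])+.105*y
a=cv2.imread("pics/side0.png")[:,:,::-1]
for nm,im in [("shut",a),("now",c["frame"])]:
  for xo in [-.03,-.025,-.02,.02,.03]:
    ys=np.arange(-.06,.09,.0005)
    pts=np.array([proj(c,o+xo*x+t*y) for t in ys],np.float32)
    s=cv2.remap(np.ascontiguousarray(im),pts[None,:,0],pts[None,:,1],cv2.INTER_LINEAR)[0].astype(int)
    r=(s[:,0]>1.8*s[:,1]); i=np.flatnonzero(r); print(nm,xo,"red from/to",(ys[i[0]]*1e3).round(1),(ys[i[-1]]*1e3).round(1))
goto([.5463,.0951,.078],1.61)
```

```text
[-1.  31.2  0. ]
[-1.1 29.9  0. ]
[-3.1 31.9  0. ]
shut -0.03 red from/to -33.5 43.5
shut -0.025 red from/to -34.5 44.0
shut -0.02 red from/to -34.0 44.5
shut 0.02 red from/to -26.5 43.5
shut 0.03 red from/to -41.0 44.0
now -0.03 red from/to -4.0 74.5
now -0.025 red from/to -3.5 74.5
now -0.02 red from/to -3.0 74.5
now 0.02 red from/to 43.5 75.5
now 0.03 red from/to 30.0 74.5
t 23.15 pos [0.5463 0.0954 0.0785] rpy [-3.1372e+00  1.8000e-03  1.6041e+00] F [  1.7 -11.5  -3.3] w 0.212
turn(0.1rad) [-0.04  0.02 -0.06] shift(2cm) [-0.01  0.    0.03]
```

The plate edge has moved 30.0 to 31.5 mm in the pictures and 30.4 mm by TCP. The pose holds steady at about 11 N, and the probe stands seated. I hand the job in.

```bash
python3 -c "
from bench import ticket, telemetry
print(ticket.finish_job()); S=telemetry.read_state(); print(S['t'],S['ee_pos'],S['wrist_force'])"
```

```text
the job is handed in; nothing more can be done
None
the job is handed in; nothing more can be done
```

The job is done and handed in at about 23 s of the 64 s. I took the green probe out of its holder, pushed it into the brass port until the collar sat home, and let go. I then gripped the black post and slid the gate to the half mark, where the arm still holds it against the spring.

- **Probe:** The push ended at 56 N up (wrist limit 120 N), with the tool about 3 mm below the height I expected. I put that down to slight slip in the jaws. After release, the pictures show the probe upright with its collar on the brass.
- **Gate:** Travel read 30.4 mm from the tool position. The plate edge in the side picture gave 29.9 to 31.5 mm. One rougher reading of the white line gave 31.9 mm.
- **Getting to the mark:** On the way the gate overshot to 31.9 mm and then fell back to 26.5 mm before I settled it. At the end it held steady, pushing about 11 N.
- **Other things on the bench:** No move came near them on its planned path, but I took no last picture of them all.

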